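Slide a busbar carrier under the press and work the hooded pedal

TASK

Slide the busbar carrier along the press bed, under the ram, until its long edge opposite the fin is flush against the fence and it sits between the two locating pins, and let go of it. Then push the hooded pedal all the way down to its stop, hold it there for a second so that the ram comes down, and let it come back up. Leave the carrier home in the press and do not disturb the cell block, the screwdriver or the cup.

Things in the scene. Friction and masses are not known exactly. Their poses are not given: they have to be found in the camera images.
- press: Grey C-frame bench press, fixed, left or right of the pedal, turned about 55 to 70 degrees to the left. Origin on the table under the nest centre; x points from the loading side to the fence, z up. Steel bed 220 wide (y), 12 thick, from x -240 to +50. Column at y -145..-85, x -30..+40, 300 tall.
- press_head (a point): Centre of the underside of the press head (z 130 above the table), axes as the press. The head overhangs the nest: x -55..+55, y -95..+95 from this point, 110 tall, so near the nest the gripper must lean back towards -x.
- ram_foot (a point): Centre of the underside of the ram's round foot (radius 14), straight above the nest: z 59.5 when up. It goes down 25 mm with the pedal and ends 1.5 mm above the stud heads of a carrier that is home.
- nest (a point): Where the carrier's origin belongs, on the bed top under the ram (z 12), axes as the press. Fence: bar 10 high, 100 long in y, its near face at x +30. Two upright round locating pins, 12 diameter, 8 high, at x 0, y +69 and -69: the carrier has 3 mm play each side.
- carrier: Loose black plastic plate 60 (x) by 120 (y) by 10, about 0.3 kg, with an aluminium busbar and five steel stud heads on top (top z 21). Origin: centre of its underside. Starts on the bed 100 to 140 before the nest, up to 25 aside, yawed up to 0.3 rad. Its +x edge (x +30) goes against the fence; home, its origin and axes match nest.
- carrier_fin (a point): Grip point inside the upright black finger fin on the carrier's -x side, at carrier x -66, y 0, z 33; axes as the carrier. Fin 12 thick (y), from x -92 to -30, z 2 to 45. Grip across it along y; the tool may lean back towards carrier -x: a lean of 35 to 45 degrees clears the press head.
- pedal_unit: Fixed grey hooded foot-pedal unit 210 by 130, 150 tall, turned about 55 to 75 degrees to the left. Origin on the table under the pedal's hinge; x points into the hood, z up. Base 15 thick, x -170..+40. Hood of 6 mm sheet, x -110..+40, open only towards -x: side walls at y +-62, roof underside z 144.
- pedal_tread (a point): Where to push: on top of the aluminium tread, on its middle line, 15 in from its free edge, 120 from the hinge. Moves with the pedal: z about 63 at rest, 33 at the stop. Tread 135 long, 80 wide, 8 thick, at rest rising 0.2 rad towards -x; it juts out 22 before the hood's roof, so the tool must lean back towards -x (about 40 degrees).
- pedal (a joint): Pedal angle: 0 at rest (up), grows as the free end goes down, stop at 0.25 rad (about 30 mm lower at pedal_tread). Its spring needs about 4 N to start and 10 N at the stop, pushed at pedal_tread, and brings it back up. It drives the ram.
- cell_block: Bystander: loose black block of two battery cells with aluminium bars on top, 140 by 54 by 102 tall; origin centre of underside.
- driver: Bystander: loose screwdriver with black handle lying on the table along its x; origin on its underside.
- bolt_cup: Bystander: loose white cup, radius 35, 60 tall; origin centre of underside.
Things that resemble listed ones, but are neither listed nor needed, are in the scene too. What is shaped like the carrier but pink or red is not meant.

How it is judged (in metres and radians):
On the way, in this order (a step that is already met when the one before it is completed fails the run):
1. the carrier is home in the press (against the fence, between the pins, flat) and let go (x of carrier in the frame of nest between -0.0035 and 0.004 m and y of carrier in the frame of nest between -0.007 and 0.007 m and z of carrier in the frame of nest below 0.004 m and angle between the x axis of carrier and the x axis of nest, either way round below 0.07 rad and angle between carrier's own z axis and vertical below 0.04 rad and contact force between the fingers and carrier below 0.3 N and linear speed of carrier below 0.01 m/s), for 0.2 s.
2. with the carrier home, the pedal is held down at its stop for half a second (x of carrier in the frame of nest between -0.0035 and 0.004 m and y of carrier in the frame of nest between -0.007 and 0.007 m and z of carrier in the frame of nest below 0.004 m and angle between the x axis of carrier and the x axis of nest, either way round below 0.07 rad and angle between carrier's own z axis and vertical below 0.04 rad and value of joint pedal above 0.23 rad), for 0.5 s.
At the end, for the whole second after the job is handed in: The carrier lies flat in the nest, released and at rest: within 3.5 mm of the fence, within 7 mm of the middle sideways, within 0.07 rad of square; the pedal is back up (under 0.03 rad) (all of step 1 and value of joint pedal below 0.03 rad); the robot touches nothing.
It fails at once if the battery cell block is moved more than 20 mm or tipped (distance of cell_block from where it was at the start of the episode above 0.02 m or angle between cell_block's own z axis and vertical above 0.3 rad).
It fails at once if the screwdriver is moved more than 20 mm (distance of driver from where it was at the start of the episode above 0.02 m).
It fails at once if the cup is moved more than 20 mm or tipped (distance of bolt_cup from where it was at the start of the episode above 0.02 m or angle between bolt_cup's own z axis and vertical above 0.3 rad).
It also fails if it takes over 64 s, if anything falls off the work surface, if the arm or the gripper's body presses on something with over 40 N, if the wrist force passes 120 N, or if a joint passes its speed limit or range.

ROBOT

A 7-joint arm with a two-finger parallel gripper is mounted at the origin on the work surface. World frame = base frame: x ahead of the robot, y to its left, z up, the work surface at z = 0. Lengths are in mm, angles in rad, forces in N, time in s.
With the tool pointing down it reaches from about 400 to 875 mm from the base axis. Payload 4.4 kg.
Tool frame: the origin (TCP) lies at the very end of the fingers, on their centre line; the grasp point (between the pads) lies 19 mm behind it; z points along the fingers, y is the line along which they close (so a half turn about z gives the same grasp; the last joint's range is limited). The gripper opens to 85 mm and grips with 20 to 120 N. Pads are 22 mm wide; open, the fingers measure 114 mm over their backs; the gripper's body (76 mm by 85 mm) begins 54 mm behind the grasp point. The pads swing forward as they close: fully open they stand 13 mm farther back than shut.
Start: joints at [1.038, 0.628, 0.038, 1.517, -0.027, 0.996, -0.02], TCP at [292.548, -580.459, 231.313] pointing down, gripper open.
Joint ranges: [-3.06, 3.06], [-0.37, 2.12], [-1.25, 1.32], [0.18, 2.47], [-1.1, 4.24], [0.23, 1.98], [-2.94, 2.94]. Speed limits (rad/s): [2.57, 2.57, 3.14, 3.14, 3.14, 3.14, 3.14].

INTERFACE

Orientations are given as [roll, pitch, yaw] about the fixed x, y, z axes, in that order (R = Rz(yaw) Ry(pitch) Rx(roll)).
In Python, from cell import status, get_image, ctrl, models gives the robot as it stands.
- The arm moves only by the shell command python3 -m handwheel 'ROWS' [OPENING]. ROWS is JSON, a list of rows, each an object with "delta_pos": the shift along the world's x, y, z in cm, a list of three; "yaw": the turn about the world's z in rad. A call has 1 to 10 rows; each row shifts and turns the commanded pose from where the row before left it; what a row does not reach is not made up. A row lasts 1/12 s, in which the tool goes at most 41.7 mm and 7.16 degrees, less where a joint would pass 70% of its speed; a pose out of reach is approached as far as the arm can. A call is refused whole if a number of a shift passes 4.17 or a number of a turn 0.125, either way. A call with a gripper value outside its range is refused whole. OPENING is the opening, from -1 (shut) to 1 (fully open), set as the call begins (- or left out, the last holds). The fingers move at their own pace and stop on an object; the grip force is fixed at half the most. Time passes only in rows, so rows that do not move let the fingers close. It gives the time, the measured TCP pose, the force, the opening and the grip force at its end, in the units of the state.
- status.read_state(): the state, without advancing time (a new reading comes with each control period).
- get_image(name): name is "scene" or "side" or "wrist"; returns a dict with "color" (384x512x3 uint8, red, green, blue), "z_map" (384x512 float32, mm along the optical axis (not along the pixel's ray), 0 where there is no reading), "fx", "fy", "cx", "cy" (pixels), "position" and "rotation" of the camera in the world; the wrist camera has in their place "hand_eye" (4x4, takes a point from camera to tool coordinates, whose origin is the TCP and whose axes are the flange's). Camera axes: x right, y up, looking along -z (the intrinsics and any distortion apply to the point x, -y, -z); pixel columns grow to the right and rows downward; lengths in mm; the calibration is good to about 2 mm. The wrist camera is an equidistant fisheye: a pixel r from the principal point sees the ray r / f radians off the axis. A picture is of the moment at which its call begins: read the wrist's pose just before it.
- ctrl.finish_job(): hands the job in; it is judged then, once.
Trained networks look in a picture, given as the dict that the camera call returned (one of the last four; its "shot" number tells which), for a name from the list of things; names that differ only in an ending like _2 or _b are one class to them, and where a whole thing is asked for, a point or a joint stands for the part that bears it (a point fixed in the world has none). Each returns a list of dicts, best first, with "score" (0 to 1); they miss things now and then, are a little off and sometimes report something else, mostly with a low value. They report only what shows in the picture. A call takes as long as a camera call. They do not tell look-alikes from the thing itself.
- models.boxes_of(picture, name): "rect" ([left, top, right, bottom] in pixels, round what is visible of it).
The state is a dict: "clock": time; "qpos": joint angles; "qd": joint speeds; "tau": joint torques, N m; "eef_pos": TCP position; "tool_rot": TCP orientation; "force": force on the tool from outside, world axes, zero at the start; "torque": the same for the moment, N m; "width": finger opening in mm; "gripper_force": force on a finger pad.
Only numpy, scipy, OpenCV 4.12 (cv2) and the standard library are available. Lean on these libraries where they do the work, as an engineer would, in place of code of your own. Each camera call takes 0.05 s, during which the arm holds its last target. There are 200 camera calls.

## Working session

There is one attempt and no reset: what is moved stays moved. The work goes in short steps, Python scripts to look and compute and a shell command to move; the robot and the scene stay as the last step left them, time stands still between calls to the robot, and variables do not carry over. Pictures are saved under pics/ and viewed, at most 10 in all, crops included, and the job is handed in when it is done.

```bash
ls; mkdir -p pics; cat > h.py <<'E'
import numpy as np, cv2
from cell import status, get_image, ctrl, models
def w(im,u,v,z=None):
    z=im["z_map"][int(v),int(u)] if z is None else z
    p=np.array([(u-im["cx"])/im["fx"]*z,-(v-im["cy"])/im["fy"]*z,-z])
    return np.array(im["rotation"])@p+np.array(im["position"])
def cloud(im):
    Z=im["z_map"];v,u=np.indices(Z.shape)
    p=np.stack([(u-im["cx"])/im["fx"]*Z,-(v-im["cy"])/im["fy"]*Z,-Z],-1)
    return p@np.array(im["rotation"]).T+np.array(im["position"])
def proj(im,P):
    c=(np.atleast_2d(P)-np.array(im["position"]))@np.array(im["rotation"])
    return np.c_[im["cx"]+im["fx"]*c[:,0]/-c[:,2], im["cy"]+im["fy"]*c[:,1]/c[:,2]]
E
python3 - <<'E'
from h import *
import pickle
s=status.read_state(); print({k:np.round(v,3).tolist() for k,v in s.items()})
for n in ("scene","side"):
    im=get_image(n); pickle.dump(im,open(n+".pkl","wb"))
    print(n,[k for k in im], np.round(im["position"],1))
    c=im["color"][:,:,::-1].copy()
    for m in ("press","carrier","pedal_unit","carrier_fin","pedal_tread","cell_block","driver","bolt_cup"):
        try:
            for d in models.boxes_of(im,m)[:3]:
                r=np.round(d["rect"]).astype(int); print(n,m,r.tolist(),round(d["score"],2))
        except Exception as e: print(m,e)
    cv2.imwrite(f"pics/{n}0.png",cv2.resize(c,(800,600)))
E
```

```text
pics
{'clock': 0.0, 'qpos': [1.038, 0.629, 0.038, 1.518, -0.027, 0.996, -0.02], 'qd': [0.0, 0.0, -0.002, -0.0, -0.001, -0.0, 0.001], 'tau': [0.001, -56.341, 1.227, -19.344, 0.011, 0.011, -0.0], 'eef_pos': [292.249, -579.877, 230.376], 'tool_rot': [-3.14, 0.0, 0.467], 'force': [0.217, -0.05, 0.188], 'torque': [-0.003, 0.021, 0.013], 'gripper_force': 0.0, 'width': 85.635}
scene ['color', 'z_map', 'fx', 'fy', 'cx', 'cy', 'position', 'rotation', 'shot'] [ 883.4  171.  1332.4]
scene press [134, 146, 231, 271] 0.77
scene carrier [203, 110, 239, 140] 0.95
scene carrier [270, 148, 303, 186] 0.7
scene carrier [153, 84, 192, 112] 0.61
scene pedal_unit [265, 212, 344, 303] 0.82
scene carrier_fin [152, 80, 189, 111] 0.8
scene carrier_fin [209, 110, 239, 139] 0.73
scene carrier_fin [170, 159, 180, 178] 0.66
scene pedal_tread [172, 158, 177, 176] 0.58
scene pedal_tread [276, 223, 298, 237] 0.55
scene cell_block [370, 240, 405, 290] 0.96
scene cell_block [204, 253, 236, 273] 0.32
scene driver [205, 253, 231, 276] 0.73
scene bolt_cup [349, 199, 371, 219] 0.68
scene bolt_cup [169, 159, 184, 178] 0.22
side ['color', 'z_map', 'fx', 'fy', 'cx', 'cy', 'position', 'rotation', 'shot'] [   51.8 -1491.7  1160.2]
side press [264, 166, 363, 289] 0.92
side carrier [203, 247, 242, 288] 0.95
side carrier [283, 245, 320, 269] 0.91
side carrier [210, 293, 251, 335] 0.9
side pedal_unit [263, 149, 293, 203] 0.79
side pedal_unit [263, 169, 362, 286] 0.33
side carrier_fin [281, 246, 317, 268] 0.81
side carrier_fin [212, 295, 251, 335] 0.74
side carrier_fin [210, 206, 241, 226] 0.72
side pedal_tread [277, 174, 283, 190] 0.55
side pedal_tread [270, 166, 364, 287] 0.41
side driver [279, 177, 285, 190] 0.46
side bolt_cup [264, 168, 355, 290] 0.49
```

View pics/scene0.png

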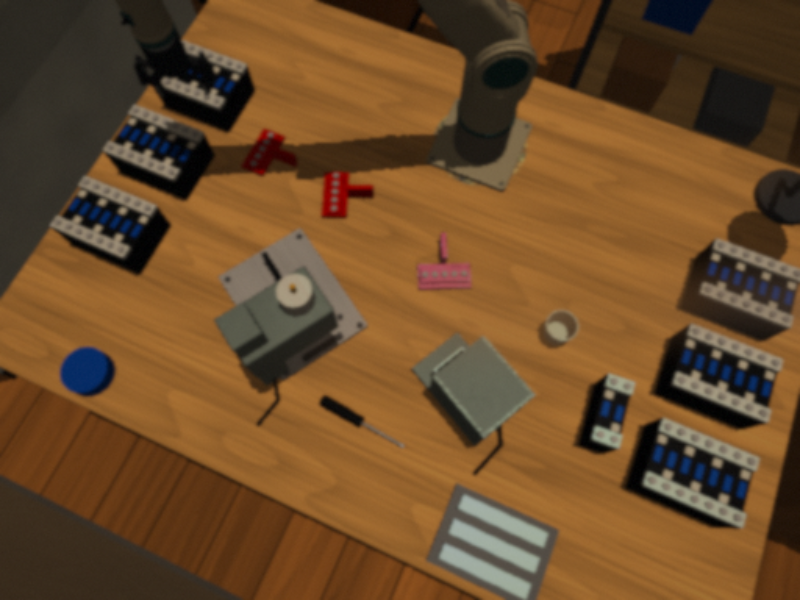

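View pics/side0.png

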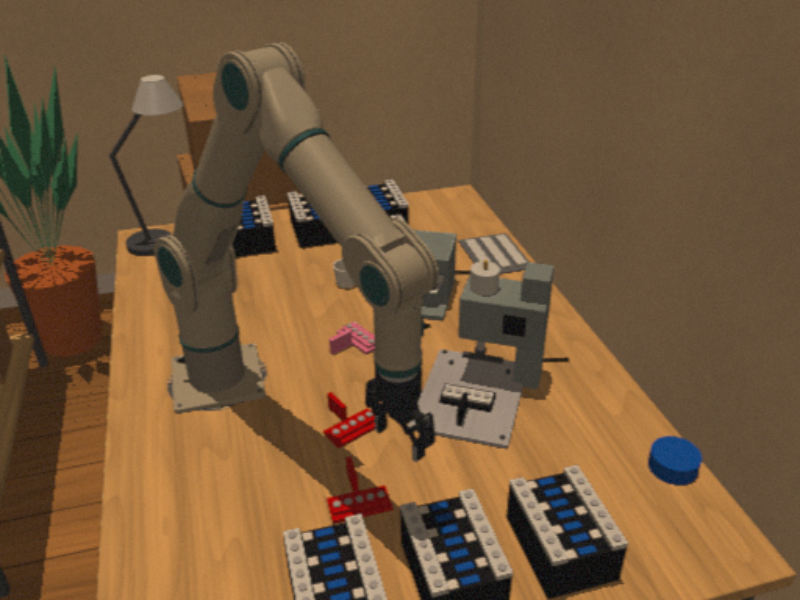

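The scene shows the press at (134-231,146-271), with the black carrier's fin at (172,170) sticking out from under the head. The pedal unit is at (265-344,212-303). In the side view the black carrier lies on the bed at (300,255). Carrier look-alikes are red at scene (170,98) and (221,125), and pink at (286,167). Only the black one on the press bed fits the description.

```bash
python3 - <<'E'
from h import *
import pickle
S=pickle.load(open("scene.pkl","rb"));D=pickle.load(open("side.pkl","rb"))
print(S["fx"],S["cx"],S["cy"],D["fx"])
C=cloud(S);Cd=cloud(D)
def roi(C,b): 
    P=C[b[1]:b[3],b[0]:b[2]].reshape(-1,3); return P[np.isfinite(P).all(1)]
def rect(P,t):
    (c,s,a)=cv2.minAreaRect(P[:,:2].astype(np.float32)); print(t,len(P),np.round(c,1),np.round(s,1),round(a,1),"zmed",np.round(np.median(P[:,2]),1))
P=roi(C,(125,140,245,275))
for z0,z1,t in((6,18,"bed"),(232,250,"headtop"),(290,310,"coltop"),(300,400,"cyl"),(25,60,"fin")):
    Q=P[(P[:,2]>z0)&(P[:,2]<z1)]
    if len(Q)>5: rect(Q,t)
Q=roi(C,(262,208,346,305))
for z0,z1,t in((145,156,"hood"),(9,20,"base"),(40,80,"tread")):
    R=Q[(Q[:,2]>z0)&(Q[:,2]<z1)]
    if len(R)>5: rect(R,t)
P=roi(Cd,(264,160,370,290))
for z0,z1,t in((8,16,"bed_d"),(17,27,"carr_d"),(35,52,"fin_d"),(236,246,"headtop_d")):
    R=P[(P[:,2]>z0)&(P[:,2]<z1)]
    if len(R)>5: rect(R,t)
for n,b in(("block",(370,240,405,290)),("cup",(349,199,371,219)),("driver",(205,253,262,290))):
    R=roi(C,b);R=R[R[:,2]>8];rect(R,n)
vis=np.vstack([D["color"][160:295,255:375,::-1]]);cv2.imwrite("pics/crop1.png",cv2.resize(vis,None,fx=4.4,fy=4.4,interpolation=cv2.INTER_CUBIC))
im=get_image("wrist");print([k for k in im],im["fx"],im["cx"],im["cy"],np.round(im["hand_eye"],3).tolist())
E
```

```text
399.58988134208977 250.9407444102209 187.55977365269626 489.22853481866497Traceback (most recent call last):
  File "<stdin>", line 5, in <module>
  File "h.py", line 10, in cloud
    return p@np.array(im["rotation"]).T+np.array(im["position"])
           ~~~~~~~~~~~~~~~~~~~~~~~~~~~~^~~~~~~~~~~~~~~~~~~~~~~~~
ValueError: operands could not be broadcast together with shapes (384,512) (3,)
```

```bash
sed -i 's/np.array(im\["rotation"\])/RM(im["rotation"])/g' h.py; cat >> h.py <<'E'
from scipy.spatial.transform import Rotation
def RM(r): return Rotation.from_euler("xyz",r).as_matrix()
E
cat > m1.py <<'E'
from h import *
import pickle
S=pickle.load(open("scene.pkl","rb"));D=pickle.load(open("side.pkl","rb"))
print(S["rotation"],S["fx"],S["cx"],S["cy"],D["fx"])
C=cloud(S);Cd=cloud(D)
def roi(C,b): 
    P=C[b[1]:b[3],b[0]:b[2]].reshape(-1,3); return P[np.isfinite(P).all(1)]
def rect(P,t):
    (c,s,a)=cv2.minAreaRect(P[:,:2].astype(np.float32)); print(t,len(P),np.round(c,1),np.round(s,1),round(a,1),"zmed",np.round(np.median(P[:,2]),1))
P=roi(C,(125,140,245,275))
for z0,z1,t in((6,18,"bed"),(232,250,"headtop"),(290,310,"coltop"),(300,400,"cyl"),(25,60,"fin")):
    Q=P[(P[:,2]>z0)&(P[:,2]<z1)]
    if len(Q)>5: rect(Q,t)
Q=roi(C,(262,208,346,305))
for z0,z1,t in((145,156,"hood"),(9,20,"base"),(40,80,"tread")):
    R=Q[(Q[:,2]>z0)&(Q[:,2]<z1)]
    if len(R)>5: rect(R,t)
P=roi(Cd,(264,160,370,290))
for z0,z1,t in((8,16,"bed_d"),(17,27,"carr_d"),(35,52,"fin_d"),(236,246,"headtop_d")):
    R=P[(P[:,2]>z0)&(P[:,2]<z1)]
    if len(R)>5: rect(R,t)
for n,b in(("block",(370,240,405,290)),("cup",(349,199,371,219)),("driver",(205,253,262,290))):
    R=roi(C,b);R=R[R[:,2]>8];rect(R,n)
vis=np.vstack([D["color"][160:295,255:375,::-1]]);cv2.imwrite("pics/crop1.png",cv2.resize(vis,None,fx=4.4,fy=4.4,interpolation=cv2.INTER_CUBIC))
im=get_image("wrist");print([k for k in im],im["fx"],im["cx"],im["cy"],np.round(im["hand_eye"],3).tolist())
E
python3 m1.py
```

```text
[0.34748382 0.00804947 1.9903702 ] 399.58988134208977 250.9407444102209 187.55977365269626 489.22853481866497
bed 2529 [ 599.9 -232.5] [489.  435.1] 23.9 zmed 11.8
headtop 1278 [ 650.7 -180.7] [112.1 189.9] 58.1 zmed 239.8
coltop 748 [ 658.5 -180.7] [ 71.  176.4] 59.1 zmed 299.0
cyl 274 [ 671.1 -186.1] [ 68.1 148.2] 57.9 zmed 301.4
fin 217 [ 634.9 -179.2] [413.2 173.5] 39.2 zmed 33.9
hood 2159 [596.1 220.9] [150.2 131.6] 62.6 zmed 150.2
base 460 [602.9 210.4] [257.4 182.6] 62.6 zmed 14.5
tread 182 [597.4 208.3] [172.6 118.8] 63.0 zmed 64.5
bed_d 2524 [711.6 -32.8] [848.  405.1] 70.2 zmed 12.0
carr_d 469 [661.5 -10. ] [797.2 292.3] 71.6 zmed 20.4
fin_d 168 [667.8 -55.2] [643.  227.8] 74.9 zmed 43.1
headtop_d 545 [ 650.4 -187.6] [116.4 189.4] 57.0 zmed 240.2
block 1175 [693.6 366.7] [124.1 530.9] 57.3 zmed 90.9
cup 269 [385.1 331.9] [67.5 72.8] 49.3 zmed 43.5
driver 299 [759.3  74.3] [292.6 115.9] 59.5 zmed 21.8
['color', 'z_map', 'fx', 'fy', 'cx', 'cy', 'hand_eye', 'shot'] 297.3186396354542 258.1866090147781 188.83055060484944 [[0.0, 0.956, 0.292, 74.992], [1.0, 0.0, -0.001, -0.116], [-0.001, 0.292, -0.956, -142.891], [0.0, 0.0, 0.0, 1.0]]
```

View pics/crop1.png

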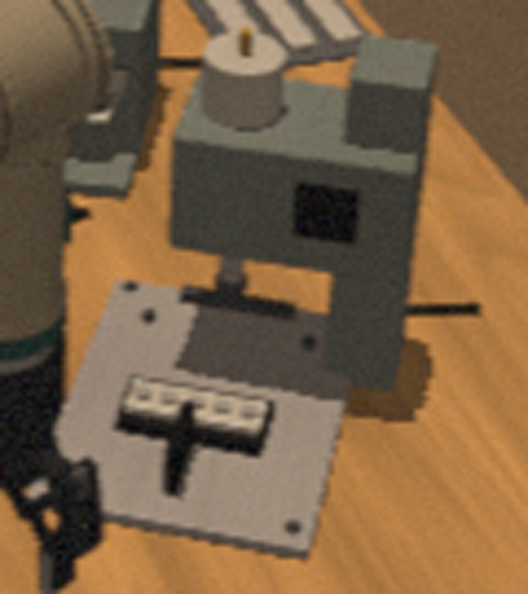

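The crop confirms it: the black carrier (about (300,255) in the side image) sits on the bed, fin towards the loading side. The nest is near (650,-182) with yaw about 58°, and the pedal unit's origin is near (612,252) with yaw about 62.6°. I'll move above the loading side for a close wrist view.

```bash
python3 -m handwheel '[{"delta_pos":[2.7,2.2,0],"yaw":0.07},{"delta_pos":[2.7,2.2,0],"yaw":0.07},{"delta_pos":[2.7,2.2,0],"yaw":0.07},{"delta_pos":[2.7,2.2,0],"yaw":0.07},{"delta_pos":[2.7,2.2,0],"yaw":0.07},{"delta_pos":[2.7,2.2,0],"yaw":0.07},{"delta_pos":[2.7,2.2,0],"yaw":0.07},{"delta_pos":[2.7,2.2,0],"yaw":0.07},{"delta_pos":[0,0,0],"yaw":0},{"delta_pos":[0,0,0],"yaw":0}]' 
cat >> h.py <<'E'
def wcloud(im,st):
    Z=im["z_map"].astype(float);v,u=np.indices(Z.shape)
    a=(u-im["cx"])/im["fx"];b=(v-im["cy"])/im["fy"];r=np.hypot(a,b)+1e-9
    k=np.tan(np.minimum(r,1.45))/r
    p=np.stack([a*k*Z,-b*k*Z,-Z],-1); p[Z<=0]=np.nan
    H=np.array(im["hand_eye"]); p=p@H[:3,:3].T+H[:3,3]
    return p@RM(st["tool_rot"]).T+np.array(st["eef_pos"])
E
cat > m2.py <<'E'
from h import *
import pickle,sys
st=status.read_state(); im=get_image("wrist"); W=wcloud(im,st); pickle.dump((st,im,W),open("w.pkl","wb"))
cv2.imwrite("pics/"+sys.argv[1]+".png",cv2.resize(im["color"][:,:,::-1],(800,600)))
P=W.reshape(-1,3);P=P[np.isfinite(P).all(1)]
N=np.array([650.5,-182.]);a=np.radians(58)
R=np.array([[np.cos(a),-np.sin(a)],[np.sin(a),np.cos(a)]]); L=np.c_[(P[:,:2]-N)@R,P[:,2]]
print("zbed",np.median(L[(abs(L[:,0]+150)<120)&(abs(L[:,1])<100)&(L[:,2]<18)&(L[:,2]>6)][:,2]))
def sel(x,y,z): return L[(L[:,0]>x[0])&(L[:,0]<x[1])&(L[:,1]>y[0])&(L[:,1]<y[1])&(L[:,2]>z[0])&(L[:,2]<z[1])]
def rect(Q,t):
    if len(Q)<8: print(t,len(Q));return
    c,s,an=cv2.minAreaRect(Q[:,:2].astype(np.float32)); print(t,len(Q),np.round(c,1),np.round(s,1),round(an,2),np.round(np.percentile(Q,[1,99],axis=0),1).tolist())
rect(sel((-300,80),(-140,140),(6,18)),"bed")
rect(sel((-250,-60),(-100,100),(26,40)),"carrier")
rect(sel((-300,-60),(-100,100),(48,64)),"fin")
rect(sel((20,50),(-60,60),(18,30)),"fence")
rect(sel((-60,10),(-80,-60),(17,26)),"pin-");rect(sel((-60,10),(60,80),(17,26)),"pin+")
E
python3 m2.py w1
```

```text
clock: 1.78
eef_pos: [511.0, -401.8, 231.2]
tool_rot: [3.141, -0.002, 1.032]
force: [-0.4, -0.4, 0.3]
width: 85.9
gripper_force: 0.0
zbed 12.281576315947788
bed 17552 [-144.9   40.2] [191.1 199.6] 0.03 [[-238.6, -57.4, 10.4], [-56.3, 138.4, 14.4]]
carrier 2667 [-154.9   50.1] [100.2 110.1] 89.46 [[-194.4, 0.8, 27.3], [-100.9, 98.8, 36.2]]
fin 691 [-179.4   54.4] [13.3 60.9] 89.44 [[-209.4, 48.1, 49.5], [-149.1, 60.0, 59.0]]
fence 0
pin- 0
pin+ 0
```

View pics/w1.png

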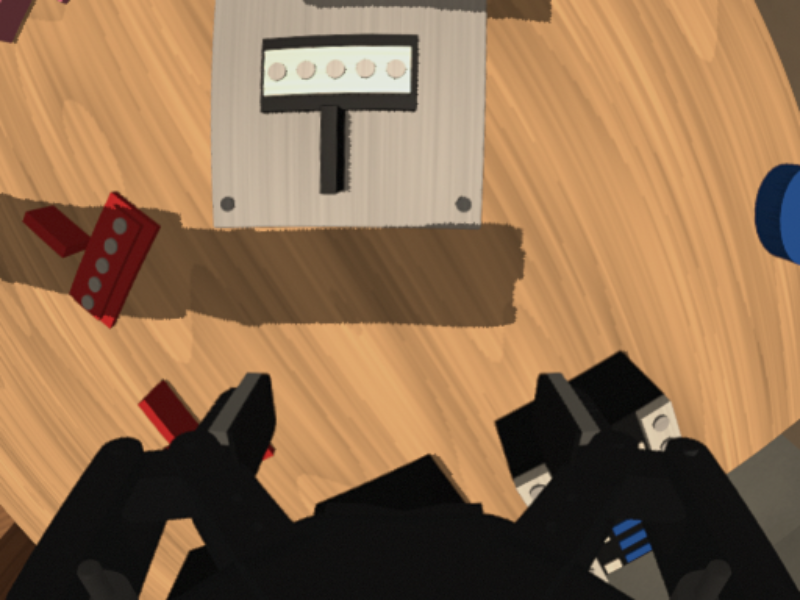

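The wrist view shows the bed from (213,0) to (487,225), the carrier plate at (262-418,37-112) and its fin down to (335,193). The bed's y extent disagrees with my head-top fit by about 50 mm, so I'll check that in both clouds.

```bash
cat > m3.py <<'E'
from h import *
import pickle
S=pickle.load(open("scene.pkl","rb"));D=pickle.load(open("side.pkl","rb"));st,im,W=pickle.load(open("w.pkl","rb"))
N=np.array([650.5,-182.]);a=np.radians(58)
R=np.array([[np.cos(a),-np.sin(a)],[np.sin(a),np.cos(a)]])
for n,C in(("scene",cloud(S)),("side",cloud(D)),("wrist",W)):
    P=C.reshape(-1,3);P=P[np.isfinite(P).all(1)];L=np.c_[(P[:,:2]-N)@R,P[:,2]]
    L=L[(abs(L[:,0]+80)<190)&(abs(L[:,1]-20)<220)]
    for z0,z1,x0,x1 in((9,16,-220,-90),(9,16,-90,60),(235,245,-100,100),(292,308,-100,100),(308,400,-100,100),(48,64,-230,-140)):
        Q=L[(L[:,2]>z0)&(L[:,2]<z1)&(L[:,0]>x0)&(L[:,0]<x1)]
        if len(Q)>20: print(n,(z0,z1,x0,x1),len(Q),"x",np.round(np.percentile(Q[:,0],[.5,2,50,98,99.5]),0),"y",np.round(np.percentile(Q[:,1],[.5,2,50,98,99.5]),0))
E
python3 m3.py
```

```text
scene (9, 16, -220, -90) 949 x [-220. -218. -179.  -98.  -92.] y [-59. -56.  74. 157. 159.]
scene (9, 16, -90, 60) 649 x [-89. -85.  20.  50.  52.] y [-79. -45. 122. 158. 160.]
scene (235, 245, -100, 100) 1196 x [-53. -51.  23.  55.  56.] y [-91. -83.   3.  93.  94.]
scene (292, 308, -100, 100) 623 x [-28. -27.   7.  40.  41.] y [-94. -93. -61.  65.  74.]
scene (48, 64, -230, -140) 62 x [-209. -208. -177. -147. -147.] y [48. 48. 53. 59. 59.]
side (9, 16, -220, -90) 831 x [-219. -218. -168.  -94.  -91.] y [-62. -60.  25. 151. 156.]
side (9, 16, -90, 60) 929 x [-88. -85. -28.  43.  47.] y [-94. -62.  50. 153. 155.]
side (235, 245, -100, 100) 562 x [-60. -59. -31.  45.  51.] y [-97. -92.  -4.  88.  90.]
side (292, 308, -100, 100) 250 x [-35. -33.  -4.  36.  39.] y [-97. -96. -64.  61.  74.]
side (48, 64, -230, -140) 57 x [-215. -214. -186. -149. -148.] y [44. 44. 50. 57. 57.]
wrist (9, 16, -220, -90) 12633 x [-219. -218. -171.  -95.  -91.] y [-58. -56.  31. 156. 159.]
wrist (9, 16, -90, 60) 4257 x [-90. -88. -71. -53. -49.] y [-58. -55.  50. 156. 159.]
wrist (48, 64, -230, -140) 691 x [-210. -208. -179. -150. -149.] y [48. 48. 54. 60. 61.]
```

```bash
cat > m4.py <<'E'
from h import *
import pickle
from scipy.optimize import least_squares
def frame(W,N=(607.9,-155.3),deg=58.0):
    a=np.radians(deg);R=np.array([[np.cos(a),-np.sin(a)],[np.sin(a),np.cos(a)]])
    P=W.reshape(-1,3);P=P[np.isfinite(P).all(1)];return np.c_[(P[:,:2]-np.array(N))@R,P[:,2]]
def edge(Q,along,lo,hi,side,step=8,q=None):
    # boundary of points along axis `along`, extreme in the other axis
    o=1-along;t=[];e=[]
    for s in np.arange(lo,hi,step):
        B=Q[(Q[:,along]>=s)&(Q[:,along]<s+step)]
        if len(B)>6: t.append(s+step/2);e.append(np.percentile(B[:,o],99 if side>0 else 1))
    t,e=np.array(t),np.array(e);k=np.ones(len(t),bool)
    for _ in range(4):
        c=np.polyfit(t[k],e[k],1);r=abs(np.polyval(c,t)-e);k=r<max(2*np.median(r),.7)
    return round(np.degrees(np.arctan(c[0])),2),round(np.polyval(c,0),1),int(k.sum()),round(float(np.std((np.polyval(c,t)-e)[k])),2)
if __name__=="__main__":
    import sys
    W=pickle.load(open("w.pkl","rb"))[2];L=frame(W)
    bed=L[(L[:,2]>8)&(L[:,2]<15)&(abs(L[:,0]+100)<170)&(abs(L[:,1])<120)]
    print("front",edge(bed,1,-105,105,-1)," +y side",edge(bed,0,-235,-60,1)," -y side",edge(bed,0,-235,-60,-1))
    F=L[(L[:,2]>51)&(L[:,2]<62)&(L[:,0]<-100)&(L[:,0]>-300)&(abs(L[:,1])<60)]
    x0,x1=np.percentile(F[:,0],[1,99]);print("fin x",x0,x1,"z",np.median(F[:,2]))
    print("fin +y",edge(F,0,x0,x1,1,4)," -y",edge(F,0,x0,x1,-1,4)," end",np.percentile(F[:,0],.5))
    C=L[(L[:,2]>18)&(L[:,2]<38)&(L[:,0]>x0+65)&(L[:,0]<x0+160)&(abs(L[:,1])<90)]
    print("plate front",edge(C,1,-50,50,1)," back",edge(C,1,-50,50,-1),np.round(np.percentile(C[:,:2],[.5,99.5],axis=0),1).tolist())
E
python3 m4.py
```

```text
front (np.float64(0.1), np.float64(-238.3), 24, 0.46)  +y side (np.float64(0.66), np.float64(109.6), 16, 0.24)  -y side (np.float64(-0.46), np.float64(-109.0), 17, 0.38)
fin x -209.51380166444332 -149.13101145528717 z 57.126906638454614
fin +y (np.float64(0.12), np.float64(9.9), 14, 0.26)  -y (np.float64(-0.04), np.float64(-2.1), 16, 0.27)  end -209.55209270415673
plate front (np.float64(0.4), np.float64(-89.6), 10, 0.23)  back (np.float64(0.35), np.float64(-144.0), 13, 0.23) [[-144.2, -55.5], [-88.8, 62.9]]
```

```bash
python3 -m handwheel '[{"delta_pos":[-0.41,2.63,-2.0],"yaw":-0.02},{"delta_pos":[-0.41,2.63,-2.0],"yaw":0},{"delta_pos":[-0.41,2.63,-2.0],"yaw":0},{"delta_pos":[0,0,-3.5],"yaw":0},{"delta_pos":[0,0,-3.5],"yaw":0},{"delta_pos":[0,0,-3.0],"yaw":0},{"delta_pos":[0,0,-2.5],"yaw":0},{"delta_pos":[0,0,-1.8],"yaw":0},{"delta_pos":[0,0,0],"yaw":0},{"delta_pos":[0,0,0],"yaw":0}]'
cat >> h.py <<'E'
NEST=np.array([607.9,-155.3]);PA=np.radians(58.0)
def loc(p,N=NEST,a=PA):
    d=np.array(p)[:2]-N; return np.round([d@[np.cos(a),np.sin(a)],d@[-np.sin(a),np.cos(a)]],1)
E
python3 -c "
from h import *
s=status.read_state();print(loc(s['eef_pos']),s['eef_pos'],s['tool_rot'],s['qpos'])"
```

```text
clock: 2.67
eef_pos: [494.7, -326.9, 27.8]
tool_rot: [-3.14, 0.001, 1.004]
force: [-0.1, 0.1, -0.0]
width: 85.5
gripper_force: 0.0
[-205.5    5.1] [ 494.66932252 -326.85569781   27.811561  ] [-3.13981301e+00  1.23241362e-03  1.00432143e+00] [ 0.58269574  0.82839867 -0.07491756  1.81864961  0.11759814  0.50068085
 -0.13785506]
```

```bash
python3 -m handwheel '[{"delta_pos":[0.31,0.28,0],"yaw":0.008},{"delta_pos":[0,0,0],"yaw":0},{"delta_pos":[0,0,0],"yaw":0}]'
python3 -m handwheel '[{"delta_pos":[0,0,0],"yaw":0},{"delta_pos":[0,0,0],"yaw":0},{"delta_pos":[0,0,0],"yaw":0},{"delta_pos":[0,0,0],"yaw":0},{"delta_pos":[0,0,0],"yaw":0},{"delta_pos":[0,0,0],"yaw":0},{"delta_pos":[0,0,0],"yaw":0},{"delta_pos":[0,0,0],"yaw":0}]' -1
python3 -c "
from h import *
s=status.read_state();print(loc(s['eef_pos']),s['eef_pos'],s['tool_rot'],s['force'])"; python3 m2.py w2 >/dev/null; python3 m4.py
```

```text
clock: 2.92
eef_pos: [500.6, -323.2, 29.9]
tool_rot: [3.139, -0.0, 1.015]
force: [-0.0, -0.6, -0.3]
width: 85.1
gripper_force: 0.0
clock: 3.58
eef_pos: [499.2, -322.7, 28.4]
tool_rot: [-3.141, 0.0, 1.015]
force: [-0.8, 0.4, 2.8]
width: 11.0
gripper_force: 61.2
[-199.6    3.4] [ 499.22628908 -322.72197244   28.40981879] [-3.14133954e+00  8.59081773e-05  1.01506471e+00] [-0.83123744  0.41031222  2.75423434]
front (np.float64(-0.05), np.float64(-231.5), 20, 4.35)  +y side (np.float64(0.18), np.float64(108.3), 22, 0.7)  -y side (np.float64(-0.72), np.float64(-108.4), 16, 0.46)
fin x -208.91393349395648 -148.09082855462697 z 57.214963909222405
fin +y (np.float64(0.52), np.float64(10.7), 13, 0.14)  -y (np.float64(0.94), np.float64(0.3), 10, 0.04)  end -209.51966474556724
plate front (np.float64(-0.35), np.float64(-89.0), 13, 0.17)  back (np.float64(-0.0), np.float64(-143.3), 13, 0.09) [[-143.6, -55.1], [-88.7, 62.8]]
```

```bash
python3 -m handwheel '[{"delta_pos":[0.37,0.475,0],"yaw":0},{"delta_pos":[0.37,0.475,0],"yaw":0},{"delta_pos":[0.37,0.475,0],"yaw":0},{"delta_pos":[0.37,0.475,0],"yaw":0},{"delta_pos":[0.37,0.475,0],"yaw":0},{"delta_pos":[0.37,0.475,0],"yaw":0},{"delta_pos":[0,0,0],"yaw":0},{"delta_pos":[0,0,0],"yaw":0}]'
python3 -c "
from h import *
s=status.read_state();print(loc(s['eef_pos']),s['eef_pos'],s['tool_rot'],s['force'])"; python3 m2.py w3 >/dev/null; python3 m4.py
```

```text
clock: 4.3
eef_pos: [523.2, -292.3, 28.3]
tool_rot: [3.141, -0.002, 1.017]
force: [1.2, -0.3, 1.4]
width: 11.0
gripper_force: 61.1
[-161.1   -0.8] [ 523.19731459 -292.33357141   28.27691829] [ 3.14069556e+00 -2.32326982e-03  1.01653865e+00] [ 1.1922342  -0.30864231  1.4452938 ]
front (np.float64(-0.82), np.float64(-207.3), 25, 18.54)  +y side (np.float64(0.98), np.float64(109.8), 15, 0.44)  -y side (np.float64(-0.63), np.float64(-107.8), 16, 0.56)
fin x -170.44553892145063 -109.64718494386854 z 57.123845580236754
fin +y (np.float64(0.45), np.float64(5.9), 13, 0.14)  -y (np.float64(0.76), np.float64(-5.0), 11, 0.17)  end -171.00523397751823
plate front (np.float64(-0.22), np.float64(-50.7), 13, 0.08)  back (np.float64(-0.07), np.float64(-104.8), 13, 0.08) [[-105.1, -85.8], [-28.4, 58.5]]
```

View pics/w3.png

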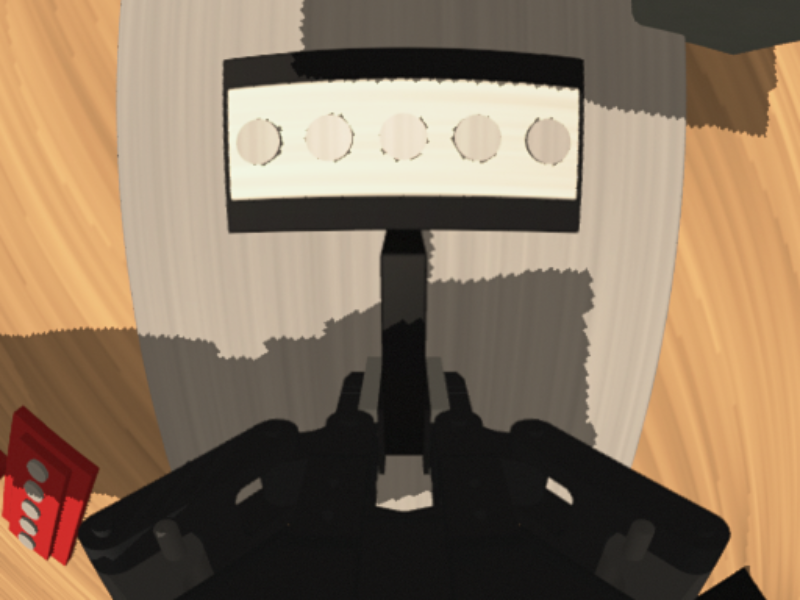

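The view shows the carrier at (223-583,48-232), centred on the bed (edges at 118 and 686) and square to it. I'll release it and raise. Then I'll turn the tool 90° and push the fin's end with the back of one open finger, which keeps the gripper body clear of the head.

```bash
python3 -m handwheel '[{"delta_pos":[0,0,0],"yaw":0},{"delta_pos":[0,0,0],"yaw":0},{"delta_pos":[0,0,0],"yaw":0},{"delta_pos":[0,0,0],"yaw":0},{"delta_pos":[0,0,0],"yaw":0},{"delta_pos":[0,0,0],"yaw":0},{"delta_pos":[0,0,2],"yaw":0},{"delta_pos":[0,0,2],"yaw":0},{"delta_pos":[0,0,2],"yaw":0},{"delta_pos":[0,0,2],"yaw":0}]' 1
python3 m2.py w4 >/dev/null; python3 m4.py; python3 - <<'E'
from h import *
import pickle
st,im,W=pickle.load(open("w.pkl","rb")); P=W.reshape(-1,3);P=P[np.isfinite(P).all(1)]
T=(P-st["eef_pos"])@RM(st["tool_rot"]); T=T[(T[:,2]<30)&(abs(T[:,0])<50)&(abs(T[:,1])<90)]
for z in range(-120,20,10):
    Q=T[(T[:,2]>=z)&(T[:,2]<z+10)]
    if len(Q)>5: print(z,len(Q),"y",np.round(np.percentile(Q[:,1],[0.5,99.5])),"xmax",round(np.percentile(Q[:,0],99)))
S=pickle.load(open("scene.pkl","rb"));P=cloud(S).reshape(-1,3)
for c in((449,-410),(479,-361),(560,-470),(532,98),(506,48)):
    Q=P[np.hypot(*(P[:,:2]-c).T)<60]; Q=Q[Q[:,2]<400]; print(c,len(Q),np.round(np.percentile(Q[:,2],[50,98,100])))
E
```

```text
clock: 5.18
eef_pos: [521.3, -294.2, 109.1]
tool_rot: [-3.141, -0.0, 1.015]
force: [1.1, 0.3, -0.2]
width: 85.3
gripper_force: 0.0
front (np.float64(-0.16), np.float64(-236.4), 20, 0.52)  +y side (np.float64(0.84), np.float64(109.8), 19, 0.37)  -y side (np.float64(-0.46), np.float64(-107.9), 17, 0.27)
fin x -170.38340495878253 -109.96408127178154 z 57.21949268851457
fin +y (np.float64(0.27), np.float64(5.3), 16, 0.21)  -y (np.float64(-0.13), np.float64(-6.9), 16, 0.23)  end -170.82021421646422
plate front (np.float64(-0.0), np.float64(-50.3), 13, 0.23)  back (np.float64(0.1), np.float64(-105.0), 13, 0.22) [[-105.2, -85.3], [-28.3, 58.7]]
-110 5090 y [-69.  69.] xmax 21
-100 8706 y [-70.  70.] xmax 21
-90 8626 y [-70.  71.] xmax 18
-80 5440 y [-72.  72.] xmax 18
-70 4975 y [-73.  73.] xmax 14
-60 1149 y [-68.  70.] xmax 14
-50 1100 y [-55.  56.] xmax 12
-40 1158 y [-56.  56.] xmax 12
-30 937 y [-56.  56.] xmax 12
-20 357 y [-49.  49.] xmax 12
(449, -410) 741 [-0.  5.  8.]
(479, -361) 711 [ 5. 55. 62.]
(560, -470) 779 [-0.  6.  9.]
(532, 98) 843 [ 4. 67. 71.]
(506, 48) 894 [ 0.  6. 10.]
```

```bash
python3 -m handwheel '[{"delta_pos":[-1.41,-2.26,0],"yaw":0.12},{"delta_pos":[-1.41,-2.26,0],"yaw":0.12},{"delta_pos":[-1.41,-2.26,0],"yaw":0.12},{"delta_pos":[0,0,0],"yaw":0.12},{"delta_pos":[0,0,0],"yaw":0.12},{"delta_pos":[0,0,0],"yaw":0.12},{"delta_pos":[0,0,0],"yaw":0.12},{"delta_pos":[0,0,0],"yaw":0.12},{"delta_pos":[0,0,0],"yaw":0.12},{"delta_pos":[0,0,0],"yaw":0.12}]'
python3 -m handwheel '[{"delta_pos":[0,0,0],"yaw":0.12},{"delta_pos":[0,0,0],"yaw":0.12},{"delta_pos":[0,0,0],"yaw":0.12},{"delta_pos":[0,0,0],"yaw":0},{"delta_pos":[0,0,0],"yaw":0}]'
python3 - <<'E'
from h import *
import pickle
s=status.read_state();print(loc(s['eef_pos']),s['eef_pos'],s['tool_rot'],s['qpos'])
D=get_image("side");C=cloud(D);pickle.dump(D,open("side2.pkl","wb"))
for im,st in((D,s),(pickle.load(open("side.pkl","rb")),dict(eef_pos=[292.2,-579.9,230.4],tool_rot=[-3.14,0,.467]))):
    P=cloud(im).reshape(-1,3);T=(P-st["eef_pos"])@RM(st["tool_rot"]);T=T[(np.hypot(T[:,0],T[:,1])<120)]
    for z in range(-230,20,10):
        Q=T[(T[:,2]>=z)&(T[:,2]<z+10)]
        if len(Q)>2: print(z,len(Q),"y",np.round([Q[:,1].min(),Q[:,1].max()]),"x",np.round([Q[:,0].min(),Q[:,0].max()]))
E
```

```text
clock: 6.07
eef_pos: [479.1, -362.2, 108.2]
tool_rot: [-3.141, -0.0, 2.22]
force: [-0.1, -0.5, 0.0]
width: 85.4
gripper_force: 0.0
clock: 6.48
eef_pos: [479.0, -362.2, 108.1]
tool_rot: [3.141, -0.0, 2.571]
force: [0.4, 0.6, 0.4]
width: 85.5
gripper_force: 0.0
[-243.8   -0.3] [ 478.99923505 -362.20903296  108.10100488] [ 3.14117276e+00 -3.06751590e-04  2.57095564e+00] [ 0.92486403  0.7655037  -0.53085905  1.75808791  0.53039489  0.76515087
  1.12431916]
-230 74 y [-41.   3.] x [-39.  30.]
-220 68 y [-42.  -0.] x [-41.  30.]
-210 71 y [-39.  12.] x [-41.  28.]
-200 76 y [-43.   4.] x [-42.  33.]
-190 26 y [-37.  -5.] x [-40.  19.]
-180 93 y [-41.   7.] x [-41.  32.]
-170 72 y [-42.  15.] x [-40.  33.]
-160 62 y [-44.  -0.] x [-42.  32.]
-150 68 y [-42.   2.] x [-42.  32.]
-140 58 y [-42.   5.] x [-40.  31.]
-130 27 y [-72. -19.] x [-33.  10.]
-120 66 y [-74. -16.] x [-21.   8.]
-110 54 y [-75.   2.] x [-24.  16.]
-100 42 y [-75.  10.] x [-22.  12.]
-90 34 y [-76.  33.] x [-21.   7.]
-80 25 y [-75.  34.] x [-20.  10.]
-70 41 y [-78.  33.] x [-18.   9.]
-60 6 y [-69.  47.] x [-16.  -1.]

[... 228 characters left out ...]
.  42.] x [-38.  22.]
-200 111 y [-14.  43.] x [-37.  25.]
-190 35 y [-3. 40.] x [-35.   3.]
-180 150 y [-27.  42.] x [-38.  30.]
-170 108 y [-18.  43.] x [-38.  26.]
-160 94 y [-19.  42.] x [-37.  26.]
-150 90 y [-20.  43.] x [-38.  26.]
-140 81 y [-11.  41.] x [-37.  27.]
-130 30 y [-59.  44.] x [-24.  11.]
-120 135 y [-62.  73.] x [-19.  13.]
-110 127 y [-65.  74.] x [-21.  13.]
-100 93 y [-67.  76.] x [-19.  12.]
-90 102 y [-69.  77.] x [-19.  14.]
-80 107 y [-68.  80.] x [-17.  13.]
-70 94 y [-69.  79.] x [-13.  12.]
-60 32 y [-55.  59.] x [-11.  11.]
-50 43 y [-47.  60.] x [-12.  11.]
-40 49 y [-54.  61.] x [-11.  12.]
-30 41 y [-51.  59.] x [-10.  10.]
-20 13 y [-44.  53.] x [-8. 13.]
```

Depth shows the knuckles ±73 mm wide at 60-130 mm above the TCP, and the body proper only from about 130 mm up. Now I'll descend behind the fin.

```bash
python3 -m handwheel '[{"delta_pos":[0,0,-3],"yaw":0.012},{"delta_pos":[0,0,-3],"yaw":0},{"delta_pos":[0,0,-2.4],"yaw":0},{"delta_pos":[0,0,-1.2],"yaw":0},{"delta_pos":[0,0,0],"yaw":0},{"delta_pos":[0.53,0.85,0],"yaw":0},{"delta_pos":[0.53,0.85,0],"yaw":0},{"delta_pos":[0.265,0.425,0],"yaw":0},{"delta_pos":[0,0,0],"yaw":0}]'
python3 - <<'E'
from h import *
s=status.read_state();print(loc(s['eef_pos']),s['eef_pos'],s['tool_rot'],s['force'])
E
```

```text
clock: 7.28
eef_pos: [495.0, -338.9, 13.9]
tool_rot: [3.14, 0.003, 2.589]
force: [-1.3, 0.5, -0.2]
width: 85.2
gripper_force: 0.0
[-215.5   -1.6] [ 495.04622453 -338.91455986   13.93506297] [3.13999422e+00 2.85674657e-03 2.58949005e+00] [-1.32918562  0.516618   -0.17410578]
```

```bash
cat > m5.py <<'E'
from h import *
from m4 import frame,edge
import sys
for n in sys.argv[1:]:
    st=status.read_state();im=get_image(n);W=wcloud(im,st) if n=="wrist" else cloud(im)
    if n!="wrist": W=np.where((im["z_map"]>0)[...,None],W,np.nan)
    cv2.imwrite(f"pics/{n}_last.png",cv2.resize(im["color"][:,:,::-1],(800,600)))
    L=frame(W)
    F=L[(L[:,2]>52)&(L[:,2]<60)&(L[:,0]<-10)&(L[:,0]>-160)&(abs(L[:,1])<14)]
    C=L[(L[:,2]>26)&(L[:,2]<38)&(abs(L[:,0]+50)<100)&(abs(L[:,1])<66)]
    if len(F): print(n,"fin",len(F),np.round(np.percentile(F[:,:2],[1,99],axis=0),1).tolist())
    if len(C)>20: print(n,"plate",len(C),np.round(np.percentile(C[:,:2],[1,99],axis=0),1).tolist(),"back edge",edge(C,1,-50,50,-1,6))
s=status.read_state();print("tcp",loc(s["eef_pos"]),round(s["eef_pos"][2],1),"f",np.round(s["force"],1))
E
python3 m5.py wrist side scene
```

```text
wrist fin 2002 [[-157.8, -6.0], [-97.4, 5.9]]
wrist plate 4984 [[-147.7, -50.7], [-49.5, 53.5]] back edge (np.float64(-2.26), np.float64(-83.9), 10, 0.49)
side plate 90 [[-111.2, -59.9], [33.9, -9.4]] back edge (np.float64(0.79), np.float64(-87.3), 3, 0.39)
scene fin 17 [[-151.2, -7.2], [-135.1, 4.1]]
tcp [-218.1   -1. ] 13.1 f [ 0.3  0.8 -1.1]
```

View pics/wrist_last.png

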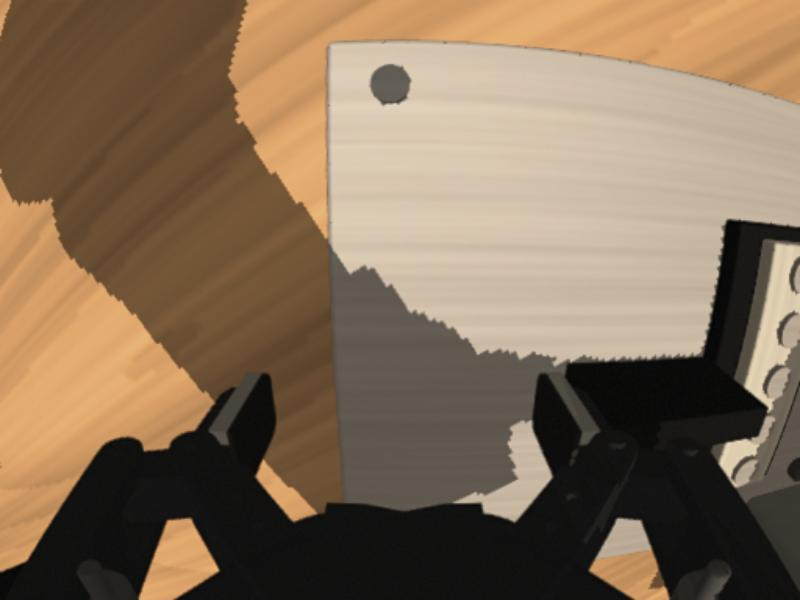

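The finger (540-570,375-450) touches the fin's end at (570,370). The fin lies along the press axis (y -6 to 6), and the carrier origin is about 66 mm short. I'll push straight on.

```bash
python3 -m handwheel '[{"delta_pos":[0.265,0.424,0],"yaw":0},{"delta_pos":[0.265,0.424,0],"yaw":0},{"delta_pos":[0.265,0.424,0],"yaw":0},{"delta_pos":[0.265,0.424,0],"yaw":0},{"delta_pos":[0.265,0.424,0],"yaw":0},{"delta_pos":[0.265,0.424,0],"yaw":0},{"delta_pos":[0.265,0.424,0],"yaw":0},{"delta_pos":[0,0,0],"yaw":0}]'
python3 m5.py wrist side
```

```text
clock: 8.1
eef_pos: [512.3, -309.2, 12.4]
tool_rot: [3.14, 0.0, 2.589]
force: [-0.0, -1.9, 1.0]
width: 85.3
gripper_force: 0.8
wrist fin 2262 [[-138.5, -7.1], [-63.8, 10.8]]
wrist plate 5516 [[-138.4, -49.9], [-15.9, 53.4]] back edge (np.float64(-5.7), np.float64(-47.3), 12, 5.09)
side plate 90 [[-141.8, -61.6], [31.5, -8.3]] back edge (np.float64(-7.21), np.float64(-58.9), 3, 0.28)
tcp [-181.5   -0.2] 12.1 f [-0.2  0.4 -0.3]
```

```bash
cat > m6.py <<'E'
from h import *
from m4 import frame,edge
st=status.read_state();im=get_image("wrist");L=frame(wcloud(im,st));x=loc(st["eef_pos"])[0]+58
F=L[(L[:,2]>55)&(L[:,2]<59.5)&(L[:,0]>x-3)&(L[:,0]<x+75)&(abs(L[:,1])<22)]
x1=np.percentile(F[:,0],99.5)
print("tcp",loc(st["eef_pos"]),"fin front",x1,"origin",x1+31, "fin +y",edge(F,0,x+6,x1-1,1,4),"-y",edge(F,0,x+6,x1-1,-1,4))
C=L[(L[:,2]>19)&(L[:,2]<27)&(L[:,0]>x+40)&(L[:,0]<x+135)&(abs(L[:,1])<75)]
print("plate black",len(C),np.round(np.percentile(C[:,:2],[1,99],axis=0),1).tolist(),"back",edge(C,1,-50,55,-1,5), "+y edge",edge(C,0,x+60,x+110,1,5))
E
python3 m6.py
```

```text
tcp [-181.5   -0.2] fin front -62.93035968270626 origin -31.93035968270626 fin +y (np.float64(-0.35), np.float64(5.4), 14, 0.13) -y (np.float64(-6.0), np.float64(-13.3), 10, 0.65)
plate black 2694 [[-80.6, -68.9], [0.5, 59.4]] back (np.float64(-9.28), np.float64(-57.3), 12, 2.09) +y edge (np.float64(1.12), np.float64(60.2), 7, 0.14)
```

```bash
python3 -m handwheel '[{"delta_pos":[0.24,0.38,0],"yaw":0},{"delta_pos":[0.24,0.38,0],"yaw":0},{"delta_pos":[0.24,0.38,0],"yaw":0},{"delta_pos":[0.24,0.38,0],"yaw":0},{"delta_pos":[0.24,0.38,0],"yaw":0},{"delta_pos":[0.24,0.38,0],"yaw":0},{"delta_pos":[0,0,0],"yaw":0}]'
python3 m6.py
```

```text
clock: 8.83
eef_pos: [526.5, -286.6, 12.4]
tool_rot: [3.14, 0.0, 2.589]
force: [0.4, -0.3, 0.6]
width: 85.2
gripper_force: 0.1
tcp [-154.5   -0.6] fin front -36.13328746343331 origin -5.133287463433312 fin +y (np.float64(-0.07), np.float64(5.6), 14, 0.2) -y (np.float64(-7.46), np.float64(-12.9), 10, 0.51)
plate black 2926 [[-53.1, -47.0], [35.8, 69.6]] back (np.float64(-37.89), np.float64(-9.2), 15, 11.31) +y edge (np.float64(1.67), np.float64(59.8), 5, 0.22)
```

Aligned, with about 5 mm to go. I'll take small steps and watch the force.

```bash
python3 -m handwheel '[{"delta_pos":[0.106,0.17,0],"yaw":0},{"delta_pos":[0.106,0.17,0],"yaw":0},{"delta_pos":[0,0,0],"yaw":0},{"delta_pos":[0,0,0],"yaw":0}]'
python3 -m handwheel '[{"delta_pos":[0.053,0.085,0],"yaw":0},{"delta_pos":[0,0,0],"yaw":0},{"delta_pos":[0,0,0],"yaw":0}]'
python3 m6.py
```

```text
clock: 9.22
eef_pos: [527.5, -285.1, 12.4]
tool_rot: [-3.141, 0.0, 2.587]
force: [-1.3, -1.1, 1.2]
width: 85.5
gripper_force: 0.8
clock: 9.47
eef_pos: [527.9, -284.5, 12.4]
tool_rot: [-3.141, -0.0, 2.586]
force: [-1.3, -3.0, 1.3]
width: 85.4
gripper_force: 1.5
tcp [-151.9   -0.6] fin front -33.80225508376011 origin -2.802255083760109 fin +y (np.float64(0.31), np.float64(5.9), 14, 0.18) -y (np.float64(-5.72), np.float64(-10.5), 11, 0.67)
plate black 3027 [[-50.3, -47.2], [38.3, 71.4]] back (np.float64(-38.73), np.float64(-5.2), 16, 12.14) +y edge (np.float64(28.74), np.float64(72.5), 7, 3.94)
```

```bash
python3 -m handwheel '[{"delta_pos":[0.08,0.127,0],"yaw":0},{"delta_pos":[0.08,0.127,0],"yaw":0},{"delta_pos":[0,0,0],"yaw":0},{"delta_pos":[0,0,0],"yaw":0}]'
python3 m6.py; python3 m5.py side scene
```

```text
clock: 9.85
eef_pos: [529.3, -281.9, 12.4]
tool_rot: [-3.141, -0.0, 2.587]
force: [-2.6, -3.5, 2.8]
width: 85.7
gripper_force: 2.5
tcp [-149.    -0.5] fin front -30.729283054754244 origin 0.2707169452457556 fin +y (np.float64(-0.11), np.float64(5.6), 14, 0.11) -y (np.float64(-7.44), np.float64(-12.2), 9, 0.26)
plate black 3072 [[-48.2, -47.3], [40.3, 72.7]] back (np.float64(-38.64), np.float64(-2.4), 16, 12.13) +y edge (np.float64(33.08), np.float64(74.0), 7, 3.19)
side plate 79 [[-104.4, -58.2], [22.7, -2.0]] back edge (np.float64(-22.68), np.float64(-38.7), 4, 1.92)
tcp [-149.    -0.5] 12.4 f [-2.8 -3.7  3. ]
```

```bash
python3 -m handwheel '[{"delta_pos":[0.08,0.127,0],"yaw":0},{"delta_pos":[0.08,0.127,0],"yaw":0},{"delta_pos":[0,0,0],"yaw":0},{"delta_pos":[0,0,0],"yaw":0}]'
python3 m6.py
```

```text
clock: 10.33
eef_pos: [529.2, -281.9, 12.5]
tool_rot: [-3.137, -0.001, 2.585]
force: [-6.4, -8.3, 7.2]
width: 85.5
gripper_force: 5.2
tcp [-149.1   -0.4] fin front -30.761890778028494 origin 0.23810922197150575 fin +y (np.float64(0.06), np.float64(5.8), 14, 0.12) -y (np.float64(-6.13), np.float64(-10.5), 11, 0.71)
plate black 3061 [[-47.2, -47.0], [40.5, 72.4]] back (np.float64(-37.76), np.float64(-4.0), 15, 11.32) +y edge (np.float64(32.62), np.float64(73.9), 7, 3.18)
```

The TCP has stopped and the force has risen to about 10 N, so the carrier is hard against the fence. I'll back off and raise, then look.

```bash
python3 -m handwheel '[{"delta_pos":[-0.27,-0.42,0],"yaw":0},{"delta_pos":[-0.8,-1.27,0],"yaw":0},{"delta_pos":[-0.8,-1.27,0],"yaw":0},{"delta_pos":[-0.8,-1.27,0],"yaw":0},{"delta_pos":[-0.8,-1.27,2],"yaw":0},{"delta_pos":[0,0,3],"yaw":0},{"delta_pos":[0,0,3],"yaw":0},{"delta_pos":[0,0,0],"yaw":0},{"delta_pos":[0,0,0],"yaw":0}]'
python3 - <<'E'
from h import *
import pickle
from m4 import frame,edge
st=status.read_state();im=get_image("wrist");W=wcloud(im,st);L=frame(W);cv2.imwrite("pics/w7.png",cv2.resize(im["color"][:,:,::-1],(800,600)))
print(loc(st["eef_pos"]),st["eef_pos"],st["force"],st["tool_rot"])
F=L[(L[:,2]>54)&(L[:,2]<60)&(L[:,0]>-105)&(L[:,0]<-10)&(abs(L[:,1])<22)]
print(len(F),np.round(np.percentile(F[:,:2],[.5,99.5],axis=0),1).tolist(),edge(F,0,-88,-34,1,4),edge(F,0,-88,-34,-1,4))
C=L[(L[:,2]>19)&(L[:,2]<27)&(L[:,0]>-40)&(L[:,0]<45)&(abs(L[:,1])<85)]
print(len(C),np.round(np.percentile(C[:,:2],[1,99],axis=0),1).tolist(),edge(C,1,10,55,-1,5))
E
```

```text
clock: 11.13
eef_pos: [499.0, -333.1, 94.0]
tool_rot: [3.139, 0.004, 2.588]
force: [0.1, -0.6, -1.0]
width: 85.6
gripper_force: 0.0
[-208.5   -1.9] [ 499.00274704 -333.11574963   94.0173493 ] [ 0.13621866 -0.55133687 -1.01864021] [3.13897156 0.00446581 2.58799821]
952 [[-92.6, -6.2], [-30.4, 5.7]] (np.float64(0.09), np.float64(5.6), 14, 0.17) (np.float64(0.64), np.float64(-5.1), 14, 0.16)
2786 [[-31.2, -84.6], [42.1, 71.5]] (np.float64(-0.73), np.float64(-30.4), 9, 0.27)
```

View pics/w7.png

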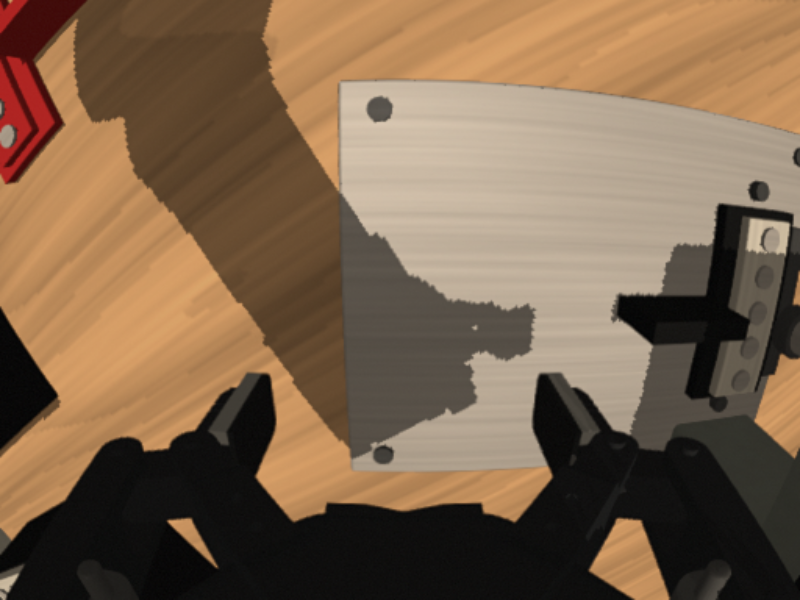

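The carrier lies between the pins (759,190) and (718,404), square to the fence. Its origin is within about 0.5 mm of the nest, and it is released. On to the pedal.

```bash
python3 -m handwheel '[{"delta_pos":[-1.5,2.5,2.7],"yaw":0},{"delta_pos":[-1.5,2.5,2.7],"yaw":0},{"delta_pos":[-1.5,2.5,2.7],"yaw":0},{"delta_pos":[-1.5,2.5,2.7],"yaw":0},{"delta_pos":[0,3.8,0],"yaw":0},{"delta_pos":[0,3.8,0],"yaw":0},{"delta_pos":[0,3.8,0],"yaw":0},{"delta_pos":[0,3.8,0],"yaw":0},{"delta_pos":[0,3.8,0],"yaw":0},{"delta_pos":[0,3.8,0],"yaw":0}]' -1
python3 -m handwheel '[{"delta_pos":[2.7,2.7,0],"yaw":0},{"delta_pos":[2.7,2.7,0],"yaw":0},{"delta_pos":[2.7,2.7,0],"yaw":0},{"delta_pos":[0,0,0],"yaw":0},{"delta_pos":[0,0,0],"yaw":0}]'
cat > m7.py <<'E'
from h import *
from m4 import frame,edge
import pickle
st=status.read_state();im=get_image("wrist");W=wcloud(im,st);cv2.imwrite("pics/w8.png",cv2.resize(im["color"][:,:,::-1],(800,600)));pickle.dump((st,im,W),open("wp.pkl","wb"))
print(st["eef_pos"],st["tool_rot"],st["width"],st["qpos"])
T=pickle.load(open("scene.pkl","rb"))
for n,L in(("wrist",frame(W,(612.2,252),62.6)),("scene",frame(cloud(T),(612.2,252),62.6))):
    H=L[(L[:,2]>146)&(L[:,2]<155)&(abs(L[:,0]+35)<90)&(abs(L[:,1])<80)]
    if len(H)>50: print(n,"hood",len(H),np.round(np.percentile(H[:,:2],[.5,99.5],axis=0),1).tolist(),"front",edge(H,1,-60,60,-1,10),"+y",edge(H,0,-105,30,1,10),"-y",edge(H,0,-105,30,-1,10))
    R=L[(L[:,2]>45)&(L[:,2]<80)&(L[:,0]>-145)&(L[:,0]<-100)&(abs(L[:,1])<55)]
    if len(R)>20: print(n,"tread",len(R),np.round(np.percentile(R,[.5,50,99.5],axis=0),1).tolist(),"edge",edge(R,1,-38,38,-1,8))
E
python3 m7.py
```

```text
clock: 12.02
eef_pos: [435.5, -3.6, 199.3]
tool_rot: [-3.141, -0.002, 2.588]
force: [1.1, -0.1, 0.3]
width: 0.0
gripper_force: 0.0
clock: 12.43
eef_pos: [517.6, 78.1, 198.8]
tool_rot: [3.141, -0.003, 2.591]
force: [-0.7, -1.0, -0.8]
width: 0.4
gripper_force: 0.0
[517.60860494  78.0741298  198.80429255] [ 3.14066193e+00 -2.86847219e-03  2.59123789e+00] 0.3737754452298196 [ 0.20939923  0.55262537 -0.61203986  1.89209494  0.41781792  0.82812599
  0.39926319]
wrist hood 20124 [[-110.0, -63.6], [36.4, 65.1]] front (np.float64(0.07), np.float64(-109.7), 12, 0.07) +y (np.float64(-0.31), np.float64(64.3), 13, 0.17) -y (np.float64(-0.31), np.float64(-63.1), 14, 0.19)
wrist tread 2360 [[-132.6, -38.7, 58.6], [-117.3, 3.7, 63.5], [-100.2, 40.6, 67.1]] edge (np.float64(-0.75), np.float64(-132.0), 9, 0.28)
scene hood 2070 [[-109.2, -64.9], [39.5, 64.4]] front (np.float64(0.12), np.float64(-107.7), 10, 0.21) +y (np.float64(0.31), np.float64(63.5), 12, 0.43) -y (np.float64(-0.31), np.float64(-64.1), 11, 0.32)
scene tread 74 [[-132.0, -39.9, 60.8], [-126.8, -1.1, 65.1], [-122.0, 38.2, 70.7]] edge (np.float64(-0.35), np.float64(-131.1), 7, 0.58)
```

View pics/w8.png

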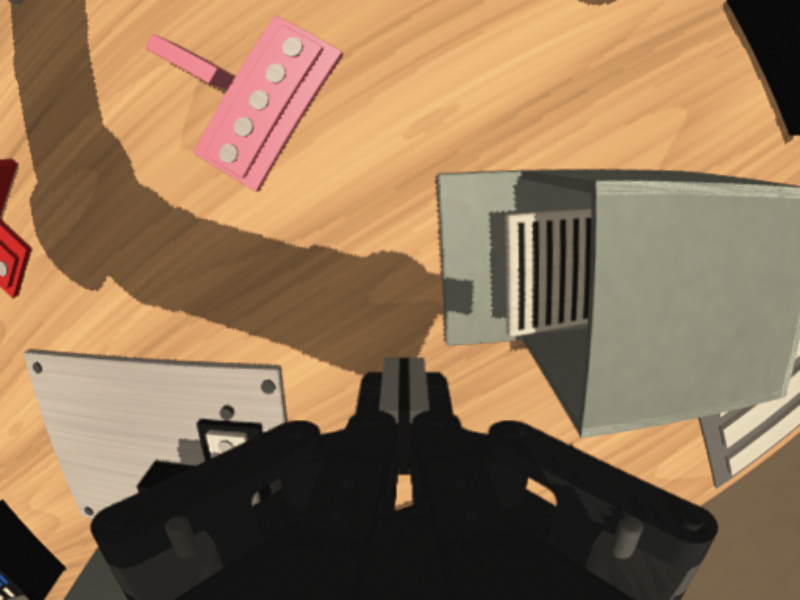

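The wrist view shows the tread at (508-592,210-335), jutting out in front of the hood's edge at x about 592. The fitted frame agrees: hood front at -110, tread edge at -132. I'll use shut fingers with the camera turned away from the hood and aim for pedal x = -132, y = 0.

```bash
python3 -m handwheel '[{"delta_pos":[0.85,1.42,0],"yaw":0.117},{"delta_pos":[0.85,1.42,0],"yaw":0.117},{"delta_pos":[0.85,1.42,0],"yaw":0.117},{"delta_pos":[0.85,1.42,0],"yaw":0.117},{"delta_pos":[0,0,0],"yaw":0.117},{"delta_pos":[0,0,0],"yaw":0.117},{"delta_pos":[0,0,0],"yaw":0.117},{"delta_pos":[0,0,0],"yaw":0.117},{"delta_pos":[0,0,0],"yaw":0.117},{"delta_pos":[0,0,0],"yaw":0.117}]'
python3 -m handwheel '[{"delta_pos":[0,0,0],"yaw":0.117},{"delta_pos":[0,0,0],"yaw":0.117},{"delta_pos":[0,0,0],"yaw":0.117},{"delta_pos":[0,0,-2],"yaw":0.122},{"delta_pos":[0,0,-3],"yaw":0},{"delta_pos":[0,0,-3],"yaw":0},{"delta_pos":[0,0,-2],"yaw":0},{"delta_pos":[0,0,0],"yaw":0},{"delta_pos":[0,0,0],"yaw":0}]'
cat > m8.py <<'E'
from h import *
s=status.read_state();a=np.radians(62.6);print("pedal frame",loc(s["eef_pos"],np.array([612.2,252]),a),np.round(s["eef_pos"],1),"f",np.round(s["force"],1),"rot",np.round(s["tool_rot"],3),"q7",s["qpos"][6])
E
python3 m8.py
```

```text
clock: 13.32
eef_pos: [550.4, 130.0, 199.4]
tool_rot: [3.142, -0.003, -2.522]
force: [0.3, -0.5, 0.5]
width: 0.0
gripper_force: 0.0
clock: 14.07
eef_pos: [550.2, 130.6, 99.3]
tool_rot: [3.139, -0.002, -2.054]
force: [-0.4, -0.1, 0.9]
width: -0.2
gripper_force: 0.0
pedal frame [-136.4   -0.8] [550.2 130.6  99.3] f [-0.4 -0.1  0.9] rot [ 3.139e+00 -2.000e-03 -2.054e+00] q7 1.5664322769897987
```

```bash
python3 -m handwheel '[{"delta_pos":[0.13,0.43,0],"yaw":0},{"delta_pos":[0,0,0],"yaw":0},{"delta_pos":[0,0,-0.9],"yaw":0},{"delta_pos":[0,0,-0.9],"yaw":0},{"delta_pos":[0,0,-0.9],"yaw":0},{"delta_pos":[0,0,0],"yaw":0}]'; python3 m8.py
python3 -m handwheel '[{"delta_pos":[0,0,-0.5],"yaw":0},{"delta_pos":[0,0,-0.5],"yaw":0},{"delta_pos":[0,0,0],"yaw":0},{"delta_pos":[0,0,0],"yaw":0}]'; python3 m8.py
```

```text
clock: 14.57
eef_pos: [551.7, 135.1, 71.3]
tool_rot: [3.14, -0.003, -2.053]
force: [-0.7, -0.4, -0.2]
width: 0.3
gripper_force: 0.0
pedal frame [-1.316e+02 -1.000e-01] [551.7 135.1  71.3] f [-0.7 -0.4 -0.2] rot [ 3.140e+00 -3.000e-03 -2.053e+00] q7 1.5273257333162222
clock: 14.9
eef_pos: [552.8, 135.9, 63.4]
tool_rot: [-3.142, -0.001, -2.053]
force: [-1.0, -1.8, 4.1]
width: 0.0
gripper_force: 2.3
pedal frame [-130.4   -0.7] [552.8 135.9  63.4] f [-1.  -1.8  4.1] rot [-3.142e+00 -1.000e-03 -2.053e+00] q7 1.5151607289422013
```

```bash
python3 -m handwheel '[{"delta_pos":[0,0,-0.5],"yaw":0},{"delta_pos":[0,0,-0.5],"yaw":0},{"delta_pos":[0,0,-0.5],"yaw":0},{"delta_pos":[0,0,-0.5],"yaw":0},{"delta_pos":[0,0,0],"yaw":0},{"delta_pos":[0,0,0],"yaw":0}]'; python3 m8.py
python3 -m handwheel '[{"delta_pos":[0,0,-0.4],"yaw":0},{"delta_pos":[0,0,-0.4],"yaw":0},{"delta_pos":[0,0,0],"yaw":0},{"delta_pos":[0,0,0],"yaw":0}]'; python3 m8.py
```

```text
clock: 15.4
eef_pos: [551.8, 133.7, 43.3]
tool_rot: [-3.141, -0.005, -2.054]
force: [-2.8, -5.2, 7.7]
width: 0.0
gripper_force: 3.9
pedal frame [-132.8   -0.8] [551.8 133.7  43.3] f [-2.8 -5.2  7.7] rot [-3.141 -0.005 -2.054] q7 1.488968709577117
clock: 15.73
eef_pos: [552.1, 134.0, 35.7]
tool_rot: [-3.141, -0.005, -2.054]
force: [-3.4, -5.2, 9.3]
width: 0.4
gripper_force: 4.6
pedal frame [-132.5   -0.9] [552.1 134.   35.7] f [-3.4 -5.2  9.3] rot [-3.141 -0.005 -2.054] q7 1.4784403935657535
```

```bash
python3 -m handwheel '[{"delta_pos":[0,0,-0.3],"yaw":0},{"delta_pos":[0,0,-0.3],"yaw":0},{"delta_pos":[0,0,0],"yaw":0},{"delta_pos":[0,0,0],"yaw":0}]'; python3 m8.py
```

```text
clock: 16.07
eef_pos: [552.2, 134.0, 32.2]
tool_rot: [-3.139, -0.005, -2.054]
force: [-8.1, -8.3, 28.0]
width: -0.0
gripper_force: 14.6
pedal frame [-132.4   -1. ] [552.2 134.   32.2] f [-8.1 -8.3 28. ] rot [-3.139 -0.005 -2.054] q7 1.4704425601115607
```

The force jumped to 28 N at tip z 32, which matches the stop. Holding there.

```bash
python3 -m handwheel '[{"delta_pos":[0,0,0],"yaw":0},{"delta_pos":[0,0,0],"yaw":0},{"delta_pos":[0,0,0],"yaw":0},{"delta_pos":[0,0,0],"yaw":0},{"delta_pos":[0,0,0],"yaw":0},{"delta_pos":[0,0,0],"yaw":0},{"delta_pos":[0,0,0],"yaw":0},{"delta_pos":[0,0,0],"yaw":0},{"delta_pos":[0,0,0],"yaw":0},{"delta_pos":[0,0,0],"yaw":0}]'
python3 -m handwheel '[{"delta_pos":[0,0,0],"yaw":0},{"delta_pos":[0,0,0],"yaw":0},{"delta_pos":[0,0,0],"yaw":0},{"delta_pos":[0,0,0],"yaw":0}]'; python3 m8.py
python3 - <<'E'
from h import *
import pickle
D=get_image("side");D0=pickle.load(open("side2.pkl","rb"))
a=np.hstack([cv2.resize(i["color"][150:300,250:375,::-1],(400,480),interpolation=cv2.INTER_CUBIC) for i in(D0,D)]);cv2.imwrite("pics/ram.png",a)
E
```

```text
clock: 16.9
eef_pos: [552.2, 134.0, 32.2]
tool_rot: [-3.139, -0.005, -2.054]
force: [-8.4, -8.6, 28.7]
width: -0.1
gripper_force: 14.5
clock: 17.23
eef_pos: [552.2, 134.0, 32.2]
tool_rot: [-3.139, -0.005, -2.054]
force: [-7.4, -8.7, 28.0]
width: 0.0
gripper_force: 14.5
pedal frame [-132.4   -1. ] [552.2 134.   32.2] f [-7.4 -8.7 28. ] rot [-3.139 -0.005 -2.054] q7 1.4704818892577705
```

View pics/ram.png

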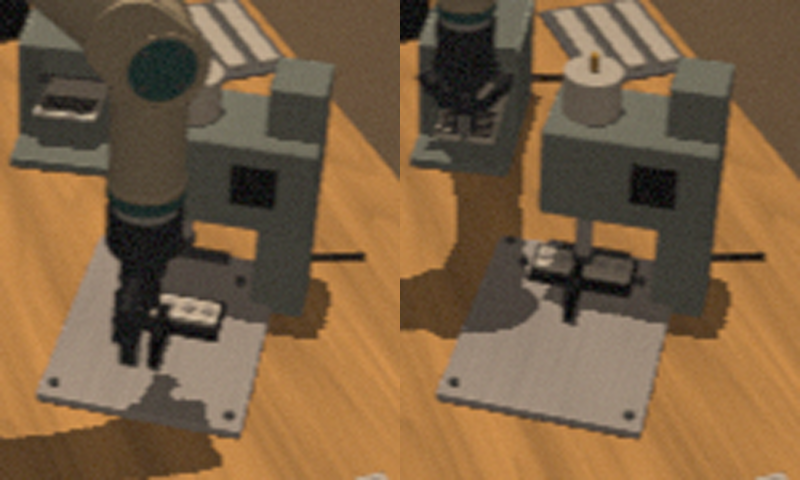

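In the right half the ram rod is extended down onto the home carrier at (583,235), so the pedal is at its stop. Now I'll raise and retreat.

```bash
python3 -m handwheel '[{"delta_pos":[0,0,0.6],"yaw":0},{"delta_pos":[0,0,1],"yaw":0},{"delta_pos":[0,0,1],"yaw":0},{"delta_pos":[0,0,1.5],"yaw":0},{"delta_pos":[0,0,2],"yaw":0},{"delta_pos":[0,0,3],"yaw":0},{"delta_pos":[0,0,3],"yaw":0},{"delta_pos":[-0.6,-1.2,3],"yaw":0},{"delta_pos":[-1,-2,1],"yaw":0},{"delta_pos":[-1,-2,0],"yaw":0}]'
python3 -m handwheel '[{"delta_pos":[0,0,0],"yaw":0},{"delta_pos":[0,0,0],"yaw":0},{"delta_pos":[0,0,0],"yaw":0},{"delta_pos":[0,0,0],"yaw":0},{"delta_pos":[0,0,0],"yaw":0},{"delta_pos":[0,0,0],"yaw":0}]'; python3 m8.py
python3 - <<'E'
from h import *
from m4 import frame,edge
S=get_image("scene");D=get_image("side");W=get_image("wrist");st=status.read_state()
a=np.hstack([cv2.resize(D["color"][150:300,250:375,::-1],(400,480),interpolation=cv2.INTER_CUBIC),cv2.resize(W["color"][:,:,::-1],(400,480))]);cv2.imwrite("pics/end.png",a)
L=frame(cloud(S));F=L[(L[:,2]>52)&(L[:,2]<60)&(L[:,0]>-110)&(L[:,0]<-20)&(abs(L[:,1])<15)]
if len(F):print("fin scene",len(F),np.round(np.percentile(F[:,:2],[1,99],axis=0),1).tolist())
for n,C in(("scene",cloud(S)),("side",cloud(D)),("wrist",wcloud(W,st))):
    R=frame(C,(612.2,252),62.6);R=R[(R[:,2]>25)&(R[:,2]<80)&(R[:,0]>-134)&(R[:,0]<-118)&(abs(R[:,1])<38)]
    if len(R):print("tread",n,len(R),np.round(np.percentile(R[:,2],[5,50,95]),1))
E
```

```text
clock: 18.12
eef_pos: [528.4, 85.6, 193.5]
tool_rot: [-3.137, 0.005, -2.052]
force: [-0.4, 0.1, -0.1]
width: 0.1
gripper_force: 0.0
clock: 18.62
eef_pos: [527.0, 85.1, 190.1]
tool_rot: [3.141, 0.001, -2.052]
force: [-0.2, -0.4, 0.2]
width: -0.1
gripper_force: 0.0
pedal frame [-187.4   -1.2] [527.   85.1 190.1] f [-0.2 -0.4  0.2] rot [ 3.141e+00  1.000e-03 -2.052e+00] q7 1.7168398627419568
tread scene 70 [60.1 65.5 70.3]
tread side 42 [58.6 62.9 69. ]
tread wrist 441 [60.6 64.6 66.1]
```

View pics/end.png

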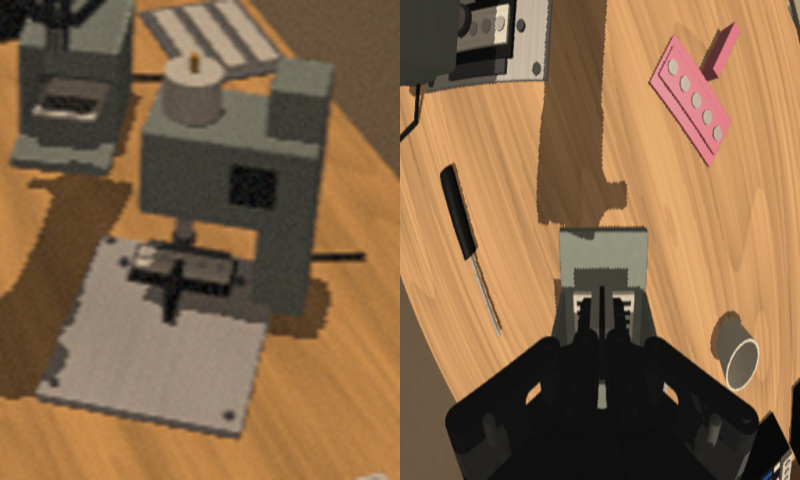

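The carrier is home at (185,268), the ram is back up at (183,232), the tread is back at z 65, and the screwdriver and cup are untouched. Nothing touches the robot, so I'm handing it in.

```bash
python3 -c "
from cell import ctrl
print(ctrl.finish_job())"
```

```text
the job is handed in; nothing more can be done
None
```

I handed the job in at about 19 s; no verdict came back, but my last images showed the carrier home and released, the pedal back up after a hold of over 1 s at its stop, and the screwdriver and cup undisturbed; the cell block I did not re-check.

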